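# Weigh a lot and hold the photo scale over it

## Task

Make up the sample lot on the spring scale: stand spare canisters from the table on its left upright in the pan next to the canister already there, until the pan's pointer rests between the two marks on the column. Then pick up the black and white photo scale bar, carry it over the draught screen and the things standing about, and hold it level about a centimetre above the outlined ledge at the front of the pan, centred and lengthwise along it, without it ever touching the scale. Finish while still holding it there for the record photograph; leave the vial, the tape roll and the tag stack where they are.

Things in the scene. Friction and masses are not known exactly. Their poses are not given: they have to be found in the camera images.
- scale: Fixed spring scale, grey base 160 x 170 mm, 22 mm high. Origin under the middle of the base, on the table; x points to its back, y to its left (it faces the robot but for some yaw), z up. Straight above it rides an aluminium pan, 150 (x) x 160 (y) mm, with a rim 6 mm high round the rear part, carrying a dark rod pointer level with its floor.
- screen_top (a point): Middle of the top edge of the scale's clear draught screen, 124 mm above the table: an upright pane along x, 180 mm long, 4 mm thick, fixed on the right of the pan (12 mm in front of and 115 mm right of the scale's centre). Axes as scale.
- marks (a point): Point midway between the two black marks on the scale's white column (10 x 22 mm, 108 mm high, beside the pan on its left, 100 mm from the scale's centre). The marks are 52.5 mm (upper) and 35 mm (lower) above the table; the pan's pointer moves in front of them. Axes as scale.
- pan (a joint): How far the pan is pressed down, m: 0 empty (pan floor 85 mm above the table), stop at 0.055. Pointer at the upper mark: 0.0325, at the lower: 0.050. Spring 49 N/m, damped, settles in about 1 s; each spare canister sinks it by 9 to 16 mm, as its contents differ. Starts at about 0.020 under canister_0; one or two spares are needed.
- tray (a point): Middle of the rear part of the pan, at the level of its floor; 30 mm behind the pan's centre; moves with the pan. Axes as scale. Canisters stand here, side by side along y (free floor from y = -75 to +75 mm; fingers that close along x have room).
- ledge (a point): Centre of the outlined ledge at the front of the pan, at the level of the pan's floor; 55 mm in front of the pan's centre; moves with the pan. The ledge is 30 (x) x 116 (y) mm inside, its raised outline 2 mm high. Axes as scale: the bar is to lie along y.
- canister_0: Sample canister already standing in the pan, black with a grey press lid: body 31 mm and lid 34 mm across, 51 mm high (lid from 44 to 51 mm). Origin at the centre of its underside, z up. About 100 g.
- canister_1: Spare sample canister of the same shape and size (lid 34 mm across, 51 mm high), standing on the table to the left of the scale, 45 to 78 g. Origin at the centre of its underside, z up.
- canister_2: Spare sample canister of the same shape and size (lid 34 mm across, 51 mm high), standing on the table to the left of the scale, 45 to 78 g. Origin at the centre of its underside, z up.
- canister_3: Spare sample canister of the same shape and size (lid 34 mm across, 51 mm high), standing on the table to the left of the scale, 45 to 78 g. Origin at the centre of its underside, z up.
- scale_bar: Photo scale bar, a wooden strip with black and white fields, 24 (x) x 110 (y) x 8.5 (z) mm, lying flat on the table to the right of the scale, 30 g. Origin at the centre of its underside, its y along its length, z up. Either way round is fine.
- vial: Bystander: glass vial with black cap, 27 mm across, 69 mm high, standing between the bar and the scale. Origin at the centre of its underside.
- tape_roll: Bystander: roll of masking tape lying flat, 83 mm across, 24 mm high. Origin at the centre of its underside.
- tag_stack: Bystander: stack of paper find tags, 44 x 63 x 10 mm. Origin at the centre of its underside.
Things that resemble listed ones, but are neither listed nor needed, are in the scene too. What is shaped like the canister_3 but blue or red is not meant.

How it is judged:
By the outcome, as a careful person would: the job done as asked, in the order asked, and still so for the second after the job is handed in, while the arm keeps its last pose, push and grip.
It also fails if it takes over 70 s, if anything falls off the work surface, if the arm or the gripper's body presses on something with over 40 N, if the wrist force passes 120 N, or if a joint passes its speed limit or range.

## Robot

A 6-joint arm with a two-finger parallel gripper is mounted at the origin on a cart in front of the work surface, level with it; the furniture and walls round the work are solid. World frame = base frame: x ahead of the robot, y to its left, z up, the work surface at z = 0. Lengths are in m, angles in rad, forces in N, time in s.
With the tool pointing down it reaches from about 0.35 to 0.95 m from the base axis. Payload 17.4 kg.
Tool frame: the origin (TCP) lies at the very end of the fingers, on their centre line; the grasp point (between the pads) lies 19 mm behind it; z points along the fingers, y is the line along which they close (so a half turn about z gives the same grasp; the last joint's range is limited). The gripper opens to 93 mm and grips with 3 to 60 N. Pads are 15 mm wide; open, the fingers measure 128 mm over their backs; the gripper's body (75 mm by 188 mm) begins 65 mm behind the grasp point.
Start: joints at [1.094, 0.116, 1.442, -0, 1.584, -0.038], TCP at [0.287, 0.611, 0.219] pointing down, gripper open.
Joint ranges: [-2.83, 2.83], [-0.83, 2.19], [0.07, 2.5], [-1.14, 4.28], [0.01, 3], [-2.97, 2.97]. Speed limits (rad/s): [1.89, 1.89, 2.22, 3.14, 3.14, 3.14].

## Interface

Orientations are given as a rotation vector (axis times angle).
In Python, from station import manip gives the robot as it stands. The module is installed in compiled form; this text tells all that it offers.
- The arm moves only by the tool drive_tool, never from a script. Its argument "series" is a list of rows, each an object of numbers: "x", "y", "z": the shift along the world's x, y, z scaled (see below); "rx", "ry", "rz": the turn, a rotation vector about the world's x, y, z scaled (see below). A call has 1 to 20 rows; each row is the pose to reach, as a shift and turn from the pose commanded when the call began, turning the shorter way round; what a row does not reach only later rows make up. The controller multiplies each number of a shift by 15 cm and each number of a turn by 180 degrees. A row lasts 1/8 s, in which the tool goes at most 62.5 mm and 10.7 degrees, less where a joint would pass 70% of its speed; a pose out of reach is approached as far as the arm can. A call with a number of a shift or a turn outside -1 to 1 is refused whole. A call with a gripper value outside its range is refused whole. "fingers" is the opening, from 0 (shut) to 1 (fully open), set as the call begins (left out, the last holds). The fingers move at their own pace and stop on an object; the grip force is fixed at half the most. Time passes only in rows, so rows that repeat a pose let the fingers close. It gives the time, the measured TCP pose, the force, the opening and the grip force at its end, in the units of the state.
- manip.read_state(): the state, without advancing time (a new reading comes with each control period).
- manip.get_image(name): name is "side" or "top" or "wrist"; returns (picture, depth): 384x512x3 uint8, red, green, blue; 384x512 float32, m along the optical axis (not along the pixel's ray), 0 where there is no reading.
- manip.get_calibration(name): a dict with "mtx" (3x3 intrinsics, pixels), "k1" (the pictures are not rectified: a ray, as slopes to the right and down, at radius r is drawn at 1 + k1 r^2 times it, then the intrinsics apply), "camera_from_world" (4x4, takes a point from world to camera coordinates). Camera axes: x right, y down, z forward; pixel columns grow to the right and rows downward; lengths in m; the calibration is good to about 2 mm. A picture is of the moment at which its call begins: read the wrist's pose just before it. get_calibration takes no time and is no camera call; for the wrist camera it gives the pose at the moment of the call.
- manip.hand_in(): hands the job in; it is judged then, once.
The state is a dict: "clock": time; "joints": joint angles; "qvel": joint speeds; "effort": joint torques, N m; "tcp_pos": TCP position; "orientation": TCP orientation; "force": force on the tool from outside, world axes, zero at the start; "torque": the same for the moment, N m; "grip_width": finger opening in m; "grip_force": force on a finger pad.
Only numpy, scipy, OpenCV 4.12 (cv2) and the standard library are available. Lean on these libraries where they do the work, as an engineer would, in place of code of your own. Each camera call takes 0.05 s, during which the arm holds its last target. There are 200 camera calls.

## Working session

There is one attempt and no reset: what is moved stays moved. The work goes in short steps, Python scripts to look and compute and a tool call to move; the robot and the scene stay as the last step left them, time stands still between calls to the robot, and variables do not carry over. Pictures are saved under pics/ and viewed, at most 10 in all, crops included, and the job is handed in when it is done.

Besides the shell and the picture viewer there is one more tool, called after "Call:" as name(argument=value, ...), one argument or row to a line, values as JSON. drive_tool: Moves the arm, as the interface text tells. Its arguments: {"type":"object","properties":{"series":{"type":"array","items":{"type":"object","properties":{"x":{"type":"number","minimum":-1,"maximum":1},"y":{"type":"number","minimum":-1,"maximum":1},"z":{"type":"number","minimum":-1,"maximum":1},"rx":{"type":"number","minimum":-1,"maximum":1},"ry":{"type":"number","minimum":-1,"maximum":1},"rz":{"type":"number","minimum":-1,"maximum":1}}}},"fingers":{"type":"number"}},"required":["series"]}

```bash
mkdir -p pics; cat > h.py <<'E'
import numpy as np, cv2
from station import manip
def get(name):
    c=manip.get_calibration(name); im,d=manip.get_image(name); return im,d,c
def save(im,fn): cv2.imwrite('pics/'+fn,im[...,::-1])
def ray(c,px):
    K=np.array(c['mtx']);k1=c['k1'];T=np.array(c['camera_from_world'])
    u=np.linalg.inv(K)@np.array([px[0],px[1],1.]);rd=np.hypot(u[0],u[1]);r=rd
    for _ in range(30): r=rd/(1+k1*r*r)
    s=r/rd if rd>0 else 1
    v=np.array([u[0]*s,u[1]*s,1.]);R=T[:3,:3];t=T[:3,3]
    return -R.T@t, R.T@v
def onplane(c,px,z):
    o,v=ray(c,px); return o+v*(z-o[2])/v[2]
def withdepth(c,px,d):
    o,v=ray(c,px); return o+v*d
def proj(c,p):
    K=np.array(c['mtx']);T=np.array(c['camera_from_world'])
    q=T[:3,:3]@np.array(p)+T[:3,3];a=q[:2]/q[2];a=a*(1+c['k1']*(a@a));return (K@[a[0],a[1],1])[:2]
def cloud(c,d):
    K=np.array(c['mtx']);T=np.array(c['camera_from_world']);h,w=d.shape
    g=np.stack(np.meshgrid(np.arange(w),np.arange(h)),-1).reshape(-1,2)
    u=(g-K[:2,2])/np.array([K[0,0],K[1,1]]);rd=np.linalg.norm(u,axis=1);r=rd.copy()
    for _ in range(30): r=rd/(1+c['k1']*r*r)
    u=u*(r/np.maximum(rd,1e-9))[:,None]
    P=np.c_[u,np.ones(len(u))]*d.reshape(-1,1)
    return ((P-T[:3,3])@T[:3,:3]).reshape(h,w,3)
E
python3 - <<'E'
from h import *
a,d,c=get('top');save(a,'top0.png');np.savez('top0.npz',a=a,d=d)
b,d2,c2=get('side');save(b,'side0.png')
s=manip.read_state();print(s)
for x in(c,c2): print(x['k1'],np.array(x['mtx']).round(1).tolist(),-np.array(x['camera_from_world'])[:3,:3].T@np.array(x['camera_from_world'])[:3,3])
E
```

```text
{'clock': 0.1, 'joints': array([ 1.09419915e+00,  1.16424093e-01,  1.44219758e+00,  2.58735304e-05,
        1.58398942e+00, -3.78324113e-02]), 'qvel': array([ 0.00065606, -0.00181314, -0.00150404, -0.00068981,  0.00031391,
       -0.00015237]), 'effort': array([ 3.72431794e-03, -7.22880864e+01, -6.23867798e+01,  7.80099817e-02,
        2.27797288e-02, -2.89280945e-05]), 'tcp_pos': array([0.28669212, 0.61089106, 0.21798894]), 'orientation': array([-6.83632509e-01, -3.06601756e+00,  1.53665557e-03]), 'force': array([-0.01732174, -0.59366889, -0.32218843]), 'torque': array([0.01496472, 0.02201927, 0.01637643]), 'grip_force': 0.0, 'grip_width': 0.09287953257180151}
-0.1341332081610454 [[455.3, 0.0, 256.3], [0.0, 455.3, 189.0], [0.0, 0.0, 1.0]] [ 0.39734984 -0.11095737  1.19091042]
-0.02942962510115045 [[374.0, 0.0, 260.5], [0.0, 374.0, 194.9], [0.0, 0.0, 1.0]] [0.42598824 0.55597654 0.62277852]
```

View pics/top0.png

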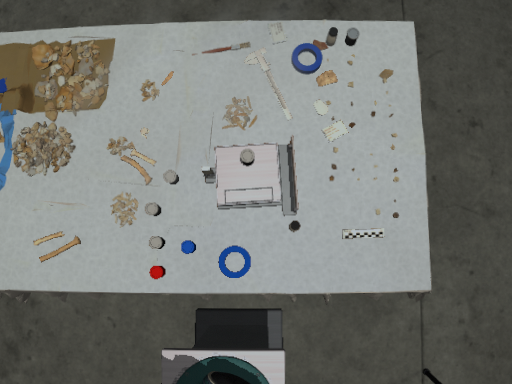

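View pics/side0.png

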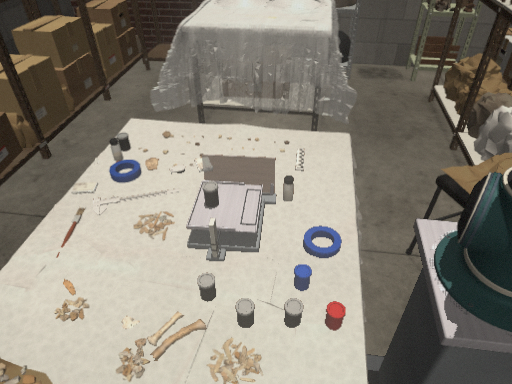

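The top view shows three grey-lidded canisters at (171,177), (153,209) and (156,242). The blue one at (188,247) and red one at (157,272) are decoys, and there are dark lookalikes at the far back at (332,36) and (352,37). The pan with canister_0 is at (247,157), the ledge at (248,196), the screen at (291,175), the vial at (294,226) and the bar at (362,234). The spares are the three grey ones left of the scale. I'll confirm them in an enlarged crop.

```bash
python3 - <<'E'
from h import *
z=np.load('top0.npz');a,d=z['a'],z['d'];c=manip.get_calibration('top')
crop=a[120:285,135:395];save(cv2.resize(crop,None,fx=3,fy=3,interpolation=cv2.INTER_CUBIC)[:600,:800],'crop0.png')
P=cloud(c,d)
def comp(mask,name):
    n,l,st,ce=cv2.connectedComponentsWithStats(mask.astype(np.uint8))
    for i in range(1,n):
        if st[i,4]>25: 
            q=P[l==i]; print(name,ce[i].round(1),st[i,4],q.mean(0).round(4),(q.max(0)-q.min(0)).round(3))
            print('   rect',cv2.minAreaRect(q[:,:2].astype(np.float32)*1000))
Z=P[...,2];X=P[...,0]
sub=np.zeros_like(Z,bool);sub[20:285,130:400]=1
comp(sub&(Z>.04)&(Z<.06)&(d>0),'z50')
comp(sub&(Z>.06)&(Z<.08)&(d>0),'z70')
comp(sub&(Z>.1)&(Z<.14)&(d>0),'z115')
g=cv2.cvtColor(a,cv2.COLOR_RGB2GRAY)
print('bar z',P[228:240,344:382,2].mean())
comp(sub&(Z>.005)&(Z<.012)&(X<.35)&(P[...,1]<-.2),'bar')
for px in[(171,177),(153,209),(156,242),(247,157)]: print(px, P[px[1],px[0]].round(4))
E
```

```text
z50 [352.5  33.5] 122 [ 0.9839 -0.353   0.0504] [0.035 0.031 0.016]
   rect ((983.6442260742188, -352.7842102050781), (30.558761596679688, 33.360023498535156), 76.26028442382812)
z50 [330.8  36.6] 39 [ 0.9747 -0.2934  0.0494] [0.02  0.024 0.019]
   rect ((976.764892578125, -294.1220397949219), (25.9556941986084, 13.55763053894043), 58.424842834472656)
z50 [169.5 176.4] 147 [0.5941 0.1327 0.0503] [0.034 0.033 0.013]
   rect ((594.211669921875, 132.83941650390625), (33.11731719970703, 32.52641296386719), 43.263877868652344)
z50 [151.1 208. ] 139 [0.5129 0.1782 0.0507] [0.031 0.032 0.013]
   rect ((512.9091186523438, 178.62078857421875), (31.150251388549805, 31.944129943847656), 0.012061933986842632)
z50 [155.4 242. ] 153 [0.4267 0.1653 0.0505] [0.031 0.034 0.016]
   rect ((426.8720397949219, 165.0230712890625), (30.57511329650879, 33.94091796875), 0.07627788186073303)
z50 [187.1 246.4] 155 [0.4157 0.0845 0.0508] [0.033 0.033 0.015]
   rect ((415.5956726074219, 83.53622436523438), (32.66695022583008, 32.64239501953125), 0.31341028213500977)
z50 [156.1 271.9] 148 [0.352  0.1622 0.0504] [
[... 663 characters left out ...]
06)
z115 [294.6 172.5] 177 [ 0.5893 -0.1826  0.1202] [0.177 0.013 0.028]
   rect ((591.7320556640625, -182.95945739746094), (176.88031005859375, 4.317109107971191), 3.323286294937134)
z115 [247.3 155.9] 160 [ 0.6313 -0.0697  0.1159] [0.034 0.031 0.022]
   rect ((631.7406005859375, -70.18307495117188), (31.349624633789062, 33.602638244628906), 89.3695297241211)
z115 [205.2 168.7] 42 [0.6024 0.0332 0.1068] [0.009 0.022 0.012]
   rect ((602.115966796875, 32.99112319946289), (21.918598175048828, 8.640904426574707), 89.2563705444336)
bar z 0.012766009736723732
(171, 177) [0.5925 0.1287 0.0501]
(153, 209) [0.5105 0.1737 0.0491]
(156, 242) [0.4268 0.1643 0.0482]
(247, 157) [ 0.6284 -0.069   0.1164]
```

View pics/crop0.png

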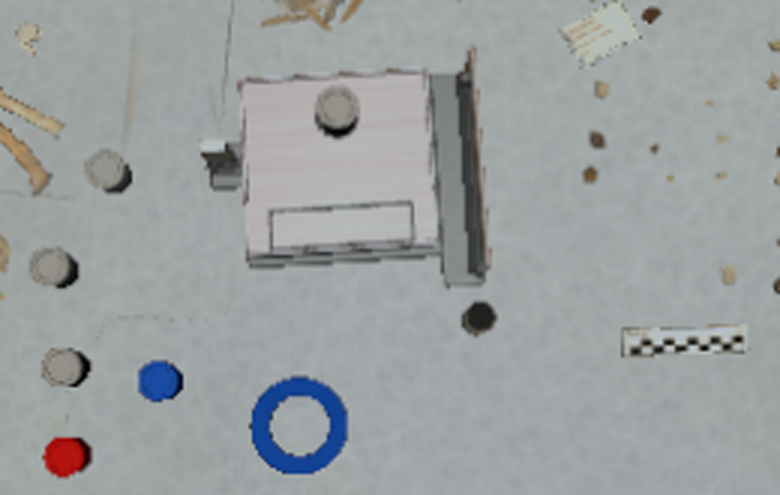

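The crop confirms it: three black canisters with grey lids, at crop positions (107,170), (54,267) and (65,367), stand left of the scale. The chequered bar at (684,340) is the only one, and the vial is at (479,317). Next I'll get precise poses.

```bash
python3 - <<'E'
from h import *
z=np.load('top0.npz');a,d=z['a'],z['d'];c=manip.get_calibration('top');P=cloud(c,d);Z=P[...,2]
def pca(q):
    m=q.mean(0);w,v=np.linalg.eigh(np.cov((q-m)[:,:2].T));e=v[:,1];return m.round(4),np.degrees(np.arctan2(e[1],e[0])).round(2),w
x,y=P[...,0],P[...,1]
m=(Z>.11)&(abs(y+.183)<.02)&(abs(x-.59)<.12);print('pane',pca(P[m]))
q=P[m];print(q[q[:,0].argmax()],q[q[:,0].argmin()])
m=(Z>.055)&(Z<.08)&(y>-.163)&(y<.02)&(abs(x-.59)<.12)
q=P[m];r=cv2.minAreaRect((q[:,:2]*1000).astype(np.float32));print('pan',r,np.median(q[:,2]))
print(cv2.boxPoints(r))
g=cv2.cvtColor(a,cv2.COLOR_RGB2GRAY)
# table height noise, bar: pixels above table
t=(x<.5)&(x>.38)&(y<-.2)&(y>-.5); print('table',np.median(Z[t]))
sub=a[215:255,325:400].astype(int);bg=np.median(sub.reshape(-1,3),0);m=(abs(sub-bg).sum(2)>45)
n,l,st,ce=cv2.connectedComponentsWithStats(cv2.morphologyEx(m.astype(np.uint8),cv2.MORPH_CLOSE,np.ones((3,3))))
i=1+st[1:,4].argmax();ys,xs=np.where(l==i);pts=np.array([onplane(c,(u+325,v+215),.0085)[:2] for u,v in zip(xs,ys)])
print('bar',cv2.minAreaRect((pts*1000).astype(np.float32)),pca(np.c_[pts,pts[:,0]])[:2],st[i])
# yaw from dark ledge outline
E
```

```text
pane (array([ 0.589 , -0.1828,  0.1227]), np.float64(-176.83), array([1.72434322e-06, 2.71837162e-03]))
[ 0.68002463 -0.17785264  0.12421696] [ 0.50335812 -0.18666612  0.12406183]
pan ((596.319091796875, -64.39454650878906), (150.46826171875, 166.24351501464844), 3.4070699214935303) 0.06576842603500735
[[ 516.2781     14.109161]
 [ 526.15784  -151.84052 ]
 [ 676.3601   -142.89825 ]
 [ 666.48035    23.051422]]
table 0.0024372712329603723
bar ((448.1950378417969, -365.4517517089844), (24.38953399658203, 110.46589660644531), 1.08870530128479) (array([ 0.4475, -0.3657,  0.4475]), np.float64(91.55)) [ 17  13  43  11 367]
```

Call:
drive_tool(
  series=[
    {"x":0.17,"y":-0.27,"rz":-0.03},
    {"x":0.34,"y":-0.53,"rz":-0.06},
    {"x":0.51,"y":-0.8,"rz":-0.086},
    {"x":0.51,"y":-0.8,"rz":-0.086},
  ],
  fingers=0.8,
)

```text
invalid input
```

Call:
drive_tool(
  series=[
    {"x":0.17,"y":-0.27,"rz":-0.03},
    {"x":0.34,"y":-0.53,"rz":-0.06},
    {"x":0.51,"y":-0.8,"rz":-0.086},
    {"x":0.51,"y":-0.8,"rz":-0.086},
  ],
)

```text
invalid input
```

Call:
drive_tool(
  series=[
    {"x":0.17,"y":-0.27,"rz":-0.03},
    {"x":0.34,"y":-0.53,"rz":-0.06},
    {"x":0.51,"y":-0.8,"rz":-0.086},
    {"x":0.51,"y":-0.8,"rz":-0.086},
  ],
)

```text
invalid input
```

Call:
drive_tool(
  series=[
    {"x":0.17,"y":-0.27,"rz":-0.03},
    {"x":0.34,"y":-0.53,"rz":-0.06},
    {"x":0.51,"y":-0.8,"rz":-0.086},
    {"x":0.51,"y":-0.8,"rz":-0.086},
    {"x":0.51,"y":-0.8,"rz":-0.086},
  ],
)

```text
invalid input
```

Call:
drive_tool(
  series=[
    {"x":0.17,"y":-0.27,"z":0,"rx":0,"ry":0,"rz":-0.03},
    {"x":0.34,"y":-0.53,"z":0,"rx":0,"ry":0,"rz":-0.06},
    {"x":0.51,"y":-0.8,"z":0,"rx":0,"ry":0,"rz":-0.086},
    {"x":0.51,"y":-0.8,"z":0,"rx":0,"ry":0,"rz":-0.086},
  ],
  fingers=0.8,
)

```text
clock: 0.6
tcp_pos: [0.3646, 0.489, 0.2187]
orientation: [1.096, 2.944, -0.0]
force: [0.0, 0.6, 0.5]
grip_width: 0.0743
grip_force: 0.0
```

Call:
drive_tool(
  series=[
    {"x":0.17,"y":-0.27,"z":0,"rx":0,"ry":0,"rz":-0.03},
    {"x":0.34,"y":-0.53,"z":0,"rx":0,"ry":0,"rz":-0.06},
    {"x":0.51,"y":-0.8,"z":0,"rx":0,"ry":0,"rz":-0.086},
    {"x":0.51,"y":-0.8,"z":0,"rx":0,"ry":0,"rz":-0.086},
  ],
  fingers=0.8,
)

```text
clock: 1.1
tcp_pos: [0.4408, 0.3697, 0.2185]
orientation: [1.481, 2.77, -0.0]
force: [-1.1, 0.3, 0.1]
grip_width: 0.0745
grip_force: 0.0
```

Call:
drive_tool(
  series=[
    {"x":0.17,"y":-0.27,"z":0,"rx":0,"ry":0,"rz":-0.03},
    {"x":0.34,"y":-0.53,"z":0,"rx":0,"ry":0,"rz":-0.06},
    {"x":0.51,"y":-0.8,"z":0,"rx":0,"ry":0,"rz":-0.086},
    {"x":0.51,"y":-0.8,"z":0,"rx":0,"ry":0,"rz":-0.086},
  ],
  fingers=0.8,
)

```text
clock: 1.6
tcp_pos: [0.5171, 0.2503, 0.2183]
orientation: [-1.839, -2.546, 0.001]
force: [0.1, 0.2, -0.5]
grip_width: 0.0743
grip_force: 0.0
```

Call:
drive_tool(
  series=[
    {"x":0.17,"y":-0.27,"z":0,"rx":0,"ry":0,"rz":-0.03},
    {"x":0.34,"y":-0.53,"z":0,"rx":0,"ry":0,"rz":-0.06},
    {"x":0.51,"y":-0.8,"z":0,"rx":0,"ry":0,"rz":-0.086},
    {"x":0.51,"y":-0.8,"z":0,"rx":0,"ry":0,"rz":-0.086},
    {"x":0.51,"y":-0.8,"z":0,"rx":0,"ry":0,"rz":-0.086},
  ],
  fingers=0.8,
)

```text
clock: 2.22
tcp_pos: [0.5924, 0.1327, 0.2184]
orientation: [-2.16, -2.28, 0.0]
force: [0.6, 0.4, 1.5]
grip_width: 0.0745
grip_force: 0.0
```

```bash
python3 - <<'E'
from h import *
s=manip.read_state();print(s['clock'],s['tcp_pos'],s['orientation'])
a,d,c=get('wrist');save(a,'w1.png');print(-np.array(c['camera_from_world'])[:3,:3].T@np.array(c['camera_from_world'])[:3,3]);
P=cloud(c,d);m=(P[...,2]>.046)&(P[...,2]<.056)&(d>0)
n,l,st,ce=cv2.connectedComponentsWithStats(m.astype(np.uint8))
for i in range(1,n):
    if st[i,4]>80: q=P[l==i][:,:2];print(ce[i],st[i],cv2.minEnclosingCircle((q*1000).astype(np.float32)),q.mean(0))
E
```

```text
2.225 [0.59238894 0.13265779 0.21841101] [-2.16030315e+00 -2.27991905e+00  1.23147219e-04]
[0.58729635 0.21523514 0.38424299]
[194.13915858 138.33980583] [181 125  28  28 618] ((511.6362609863281, 179.5171661376953), 17.4466552734375) [0.51193586 0.17967973]
[ 72.12522361 145.10554562] [ 59 132  27  27 559] ((351.5072937011719, 164.0642852783203), 17.54916763305664) [0.35237665 0.16411613]
[127.21896552 144.67068966] [114 132  28  27 580] ((425.4565734863281, 167.0892333984375), 17.563901901245117) [0.42609338 0.16776268]
[257.53505535 177.61623616] [245 165  26  26 542] ((593.9362182617188, 132.9989471435547), 17.211347579956055) [0.59389645 0.13357144]
[124.54526749 205.01234568] [112 193  26  25 486] ((414.47216796875, 84.7301254272461), 17.548423767089844) [0.41540538 0.08568611]
[172.69090909 353.4       ] [164 349  17  11 110] ((466.6118469238281, -183.16847229003906), 13.891867637634277) [ 0.46871937 -0.17663804]
```

View pics/w1.png

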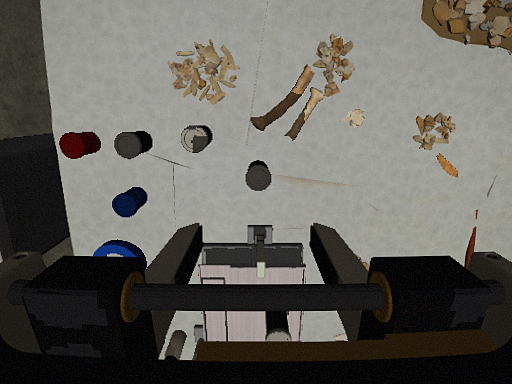

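The wrist view shows spare A straight ahead at (257,177), with no obstruction between the fingers. The column and pan are at (260,260). Descending now.

Call:
drive_tool(
  series=[
    {"x":0,"y":0,"z":-0.35,"rx":0,"ry":0,"rz":0},
    {"x":0.005,"y":0.01,"z":-0.65,"rx":0,"ry":0,"rz":0},
    {"x":0.005,"y":0.01,"z":-0.8,"rx":0,"ry":0,"rz":0},
    {"x":0.005,"y":0.01,"z":-0.8,"rx":0,"ry":0,"rz":0},
  ],
  fingers=0.8,
)

```text
clock: 2.78
tcp_pos: [0.5929, 0.1333, 0.098]
orientation: [-2.161, -2.278, 0.002]
force: [0.4, -0.3, 0.5]
grip_width: 0.0744
grip_force: 0.0
```

Call:
drive_tool(
  series=[
    {"x":0,"y":0,"z":-0.25,"rx":0,"ry":0,"rz":0},
    {"x":0,"y":0,"z":-0.48,"rx":0,"ry":0,"rz":0},
    {"x":0,"y":0,"z":-0.48,"rx":0,"ry":0,"rz":0},
    {"x":0,"y":0,"z":-0.48,"rx":0,"ry":0,"rz":0},
  ],
  fingers=0.8,
)

```text
clock: 3.28
tcp_pos: [0.5947, 0.1329, 0.0294]
orientation: [2.162, 2.277, 0.004]
force: [-0.6, -0.3, 0.2]
grip_width: 0.0744
grip_force: 0.0
```

Call:
drive_tool(
  series=[
    {"x":0,"y":0,"z":0,"rx":0,"ry":0,"rz":0},
    {"x":0,"y":0,"z":0,"rx":0,"ry":0,"rz":0},
    {"x":0,"y":0,"z":0,"rx":0,"ry":0,"rz":0},
    {"x":0,"y":0,"z":0,"rx":0,"ry":0,"rz":0},
    {"x":0,"y":0,"z":0,"rx":0,"ry":0,"rz":0},
    {"x":0,"y":0,"z":0,"rx":0,"ry":0,"rz":0},
  ],
  fingers=0,
)

```text
clock: 4.03
tcp_pos: [0.5936, 0.1326, 0.0267]
orientation: [-2.164, -2.278, 0.0]
force: [-0.4, 0.5, 1.0]
grip_width: 0.0332
grip_force: 30.0
```

Call:
drive_tool(
  series=[
    {"x":0,"y":0,"z":0.3,"rx":0,"ry":0,"rz":0},
    {"x":0,"y":0,"z":0.65,"rx":0,"ry":0,"rz":0},
    {"x":0,"y":0,"z":1,"rx":0,"ry":0,"rz":0},
    {"x":0.05,"y":-0.2,"z":1,"rx":0,"ry":0,"rz":0},
    {"x":0.1,"y":-0.5,"z":1,"rx":0,"ry":0,"rz":0},
    {"x":0.16,"y":-0.8,"z":1,"rx":0,"ry":0,"rz":0},
    {"x":0.2,"y":-1,"z":1,"rx":0,"ry":0,"rz":0},
    {"x":0.2,"y":-1,"z":1,"rx":0,"ry":0,"rz":0},
    {"x":0.2,"y":-1,"z":1,"rx":0,"ry":0,"rz":0},
    {"x":0.2,"y":-1,"z":1,"rx":0,"ry":0,"rz":0},
  ],
  fingers=0,
)

```text
clock: 5.28
tcp_pos: [0.6234, -0.0166, 0.1767]
orientation: [-2.163, -2.279, -0.0]
force: [-0.7, 0.0, -1.0]
grip_width: 0.0333
grip_force: 30.0
```

Call:
drive_tool(
  series=[
    {"x":0.01,"y":-0.06,"z":-0.1,"rx":0,"ry":0,"rz":0},
    {"x":0.01,"y":-0.06,"z":-0.3,"rx":0,"ry":0,"rz":0},
    {"x":0.01,"y":-0.06,"z":-0.48,"rx":0,"ry":0,"rz":0},
    {"x":0.01,"y":-0.06,"z":-0.53,"rx":0,"ry":0,"rz":0},
    {"x":0.01,"y":-0.06,"z":-0.56,"rx":0,"ry":0,"rz":0},
    {"x":0.01,"y":-0.06,"z":-0.59,"rx":0,"ry":0,"rz":0},
    {"x":0.01,"y":-0.06,"z":-0.62,"rx":0,"ry":0,"rz":0},
    {"x":0.01,"y":-0.06,"z":-0.62,"rx":0,"ry":0,"rz":0},
    {"x":0.01,"y":-0.06,"z":-0.62,"rx":0,"ry":0,"rz":0},
    {"x":0.01,"y":-0.06,"z":-0.62,"rx":0,"ry":0,"rz":0},
  ],
  fingers=0,
)

```text
clock: 6.52
tcp_pos: [0.6251, -0.0265, 0.0839]
orientation: [2.164, 2.277, 0.0]
force: [0.3, 0.0, -0.3]
grip_width: 0.0332
grip_force: 30.0
```

Call:
drive_tool(
  series=[
    {"x":0,"y":0,"z":0,"rx":0,"ry":0,"rz":0},
    {"x":0,"y":0,"z":0,"rx":0,"ry":0,"rz":0},
    {"x":0,"y":0,"z":0,"rx":0,"ry":0,"rz":0},
    {"x":0,"y":0,"z":0,"rx":0,"ry":0,"rz":0},
  ],
  fingers=0.7,
)

```text
clock: 7.02
tcp_pos: [0.625, -0.0264, 0.0836]
orientation: [-2.164, -2.278, 0.0]
force: [-1.2, -0.3, -0.4]
grip_width: 0.0641
grip_force: 0.0
```

Call:
drive_tool(
  series=[
    {"x":0,"y":0,"z":0.2,"rx":0,"ry":0,"rz":0},
    {"x":0,"y":0,"z":0.6,"rx":0,"ry":0,"rz":0},
    {"x":0,"y":0,"z":0.9,"rx":0,"ry":0,"rz":0},
    {"x":0,"y":0.4,"z":0.9,"rx":0,"ry":0,"rz":0},
    {"x":0,"y":0.8,"z":0.9,"rx":0,"ry":0,"rz":0},
    {"x":-0.3,"y":1,"z":0.9,"rx":0,"ry":0,"rz":0},
    {"x":-0.5,"y":1,"z":0.9,"rx":0,"ry":0,"rz":0},
    {"x":-0.5,"y":1,"z":0.9,"rx":0,"ry":0,"rz":0},
  ],
  fingers=0.7,
)

```text
clock: 8.02
tcp_pos: [0.5489, 0.1241, 0.2193]
orientation: [2.162, 2.279, 0.001]
force: [0.3, 0.1, -0.1]
grip_width: 0.0652
grip_force: 0.0
```

```bash
cat > look.py <<'E'
from h import *
import sys
t=sys.argv[1]
s=manip.read_state();print(s['clock'],s['tcp_pos'],s['orientation'])
a,d,c=get('top');b,d2,c2=get('side');np.savez(t+'.npz',a=a,d=d,b=b,d2=d2)
C=np.array([.5972,-.067]);R=np.array([[.9984,-.0558],[.0558,.9984]])
for n,D,cc in(('top',d,c),('side',d2,c2)):
    P=cloud(cc,D);q=(P[...,:2]-C)@R;L=np.dstack([q,P[...,2]])[D>0]
    f=L[(abs(L[:,0]+.055)<.012)&(abs(L[:,1])<.05)&(L[:,2]<.1)];print(n,'ledge z',np.median(f[:,2]),len(f))
    f=L[(abs(L[:,0]+.02)<.012)&(abs(L[:,1])<.06)&(L[:,2]<.1)];print(n,'floor z',np.median(f[:,2]),len(f))
    f=L[(abs(L[:,0])<.3)&(L[:,1]<-.2)&(L[:,1]>-.5)&(L[:,2]<.02)];print(n,'table z',np.median(f[:,2]),len(f))
    if n=='top':
        m=((abs(q[...,0]-.03)<.045)&(abs(q[...,1])<.08)&(P[...,2]>.082)&(P[...,2]<.15)).astype(np.uint8)
        k,l,st,ce=cv2.connectedComponentsWithStats(m)
        for i in range(1,k):
            if st[i,4]>40: print('can',ce[i],st[i,4],q[l==i].mean(0).round(4),np.median(P[l==i][:,2]))
save(cv2.resize(b[170:270,170:290],None,fx=6,fy=6,interpolation=cv2.INTER_CUBIC),t+'.png')
E
python3 look.py p1
```

```text
8.025 [0.54889605 0.12409008 0.21925819] [2.16190912e+00 2.27856950e+00 1.32955749e-03]
top ledge z 0.05011060032762917 368
top floor z 0.05004675454666584 435
top table z 0.0027508602997914785 22339
can [247.46835443 157.31012658] 158 [ 0.0338 -0.0043] 0.10022117540202391
can [230.13664596 159.70186335] 161 [0.0306 0.0384] 0.10024891026376727
side ledge z 0.05016937820748663 183
side floor z 0.05015014265524783 370
side table z 0.002392996853227646 3706
```

View pics/p1.png

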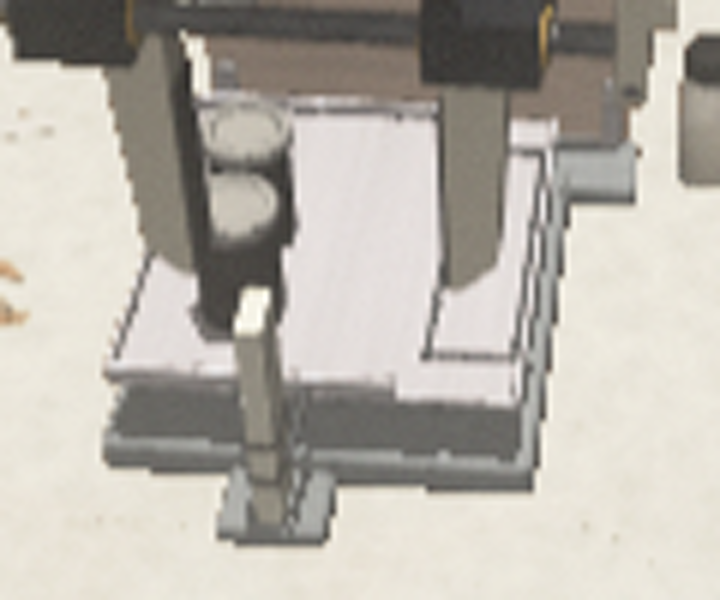

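The side view shows both canisters upright in the pan, next to each other. The pan has sunk about 16 mm. I'll check the absolute level against local references in the same pictures.

```bash
python3 - <<'E'
from h import *
C=np.array([.5972,-.067]);R=np.array([[.9984,-.0558],[.0558,.9984]])
def L(D,cc):
    P=cloud(cc,D);return np.dstack([(P[...,:2]-C)@R,P[...,2]])[D>0]
ct,cs=[manip.get_calibration(n) for n in('top','side')]
z0=np.load('top0.npz');z1=np.load('p1.npz')
for n,l in(('t0',L(z0['d'],ct)),('t1',L(z1['d'],ct)),('s1',L(z1['d2'],cs))):
    def md(x,y,hx,hy,lo,hi):
        f=l[(abs(l[:,0]-x)<hx)&(abs(l[:,1]-y)<hy)&(l[:,2]>lo)&(l[:,2]<hi)][:,2];return (np.round(np.percentile(f,[50,90]),4),len(f)) if len(f) else None
    print(n,'floor',md(-.02,0,.015,.06,.03,.08),'coltop',md(0,.1,.03,.02,.095,.13),'pane',md(-.012,-.115,.08,.02,.115,.14),'base22',md(0,-.1,.08,.012,.012,.032),
      'tblF',md(-.15,0,.03,.08,-.02,.02),'tblB',md(.16,0,.03,.08,-.02,.02),'tblL',md(-.05,.15,.05,.03,-.02,.02),'lidC',md(.42-.597,.167+.067,.03,.03,.045,.06),
      'can0',md(.034,-.004,.012,.012,.09,.13))
E
```

```text
t0 floor (array([0.0655, 0.0683]), 569) coltop (array([0.107 , 0.1103]), 48) pane (array([0.1239, 0.1263]), 125) base22 (array([0.0139, 0.0166]), 352) tblF (array([0.0029, 0.0061]), 1388) tblB (array([0.0036, 0.0105]), 1258) tblL (array([0.0058, 0.009 ]), 846) lidC (array([0.0506, 0.0535]), 128) can0 (array([0.1157, 0.1186]), 97)
t1 floor (array([0.05  , 0.0527]), 546) coltop (array([0.1072, 0.1099]), 47) pane (array([0.1232, 0.1257]), 129) base22 (array([0.0138, 0.016 ]), 353) tblF (array([0.0029, 0.0061]), 1387) tblB (array([0.0038, 0.0106]), 1259) tblL (array([0.0061, 0.0088]), 847) lidC None can0 (array([0.0998, 0.1022]), 94)
s1 floor (array([0.0502, 0.0515]), 438) coltop (array([0.1068, 0.1088]), 71) pane None base22 (array([0.0141, 0.0196]), 18) tblF (array([0.003 , 0.0047]), 1209) tblB (array([0.0034, 0.0103]), 1148) tblL (array([0.0058, 0.0073]), 1134) lidC (array([0.0498, 0.0513]), 241) can0 (array([0.1005, 0.1018]), 83)
```

Call:
drive_tool(
  series=[
    {"x":-0.05,"y":-0.35,"z":0,"rx":0,"ry":0,"rz":0},
    {"x":-0.1,"y":-0.7,"z":0,"rx":0,"ry":0,"rz":0},
    {"x":-0.2,"y":-1,"z":0,"rx":0,"ry":0,"rz":0},
    {"x":-0.2,"y":-1,"z":0,"rx":0,"ry":0,"rz":0},
  ],
  fingers=0.7,
)

```text
clock: 8.62
tcp_pos: [0.5201, -0.0293, 0.2187]
orientation: [2.168, 2.273, -0.0]
force: [0.6, 1.6, -0.3]
grip_width: 0.0651
grip_force: 0.0
```

Call:
drive_tool(
  series=[
    {"x":-0.05,"y":-0.35,"z":0,"rx":0,"ry":0,"rz":0},
    {"x":-0.1,"y":-0.7,"z":0,"rx":0,"ry":0,"rz":0},
    {"x":-0.2,"y":-1,"z":0,"rx":0,"ry":0,"rz":0},
    {"x":-0.2,"y":-1,"z":0,"rx":0,"ry":0,"rz":0},
    {"x":-0.2,"y":-1,"z":0,"rx":0,"ry":0,"rz":0},
    {"x":-0.2,"y":-1,"z":0,"rx":0,"ry":0,"rz":0},
  ],
  fingers=0.7,
)

```text
clock: 9.38
tcp_pos: [0.4906, -0.1755, 0.2186]
orientation: [-2.162, -2.279, -0.0]
force: [-0.9, 0.6, 0.1]
grip_width: 0.0647
grip_force: 0.0
```

```bash
python3 - <<'E'
from h import *
s=manip.read_state();print(s['clock'],s['tcp_pos'])
a,d,c=get('wrist');np.savez('w2.npz',a=a,d=d);a2,d2,c2=get('top');np.savez('t2.npz',a=a2,d=d2)
C=np.array([.5972,-.067]);R=np.array([[.9984,-.0558],[.0558,.9984]])
P=cloud(c,d);l=np.dstack([(P[...,:2]-C)@R,P[...,2]])[d>0]
def md(x,y,hx,hy,lo,hi):
    f=l[(abs(l[:,0]-x)<hx)&(abs(l[:,1]-y)<hy)&(l[:,2]>lo)&(l[:,2]<hi)];return (np.median(f[:,2]).round(4),f[:,2].std().round(4),len(f),f.mean(0).round(4)) if len(f) else None
for n,k in dict(floor=(-.02,0,.015,.06,.03,.08),ledge=(-.055,0,.012,.05,.03,.08),col=(0,.1,.03,.02,.1,.13),pane=(-.012,-.115,.08,.02,.115,.14),can0=(.034,-.004,.012,.012,.09,.12),can1=(.0306,.0384,.012,.012,.09,.12),vial=(.468-.597,-.186+.067,.04,.04,.06,.08),bars=(-.16,-.29,.05,.07,.006,.012),tblF=(-.15,0,.03,.08,-.02,.02)).items(): print(n,md(*k))
save(a,'w2.png')
E
```

```text
9.375 [ 0.49063018 -0.17545527  0.21858344]
floor (np.float64(0.0498), np.float64(0.0008), 2564, array([-0.02  ,  0.0024,  0.0498]))
ledge (np.float64(0.0498), np.float64(0.0008), 1730, array([-0.055 ,  0.0015,  0.0498]))
col None
pane (np.float64(0.123), np.float64(0.0029), 861, array([-0.0127, -0.1137,  0.1217]))
can0 (np.float64(0.1001), np.float64(0.001), 534, array([ 0.0342, -0.0039,  0.1001]))
can1 (np.float64(0.1), np.float64(0.001), 589, array([0.0308, 0.0385, 0.1001]))
vial (np.float64(0.0687), np.float64(0.0028), 332, array([-0.1312, -0.1098,  0.0686]))
bars (np.float64(0.0088), np.float64(0.001), 457, array([-0.1654, -0.2634,  0.0087]))
tblF (np.float64(0.0024), np.float64(0.0015), 5369, array([-0.1501,  0.0048,  0.0026]))
```

View pics/w2.png

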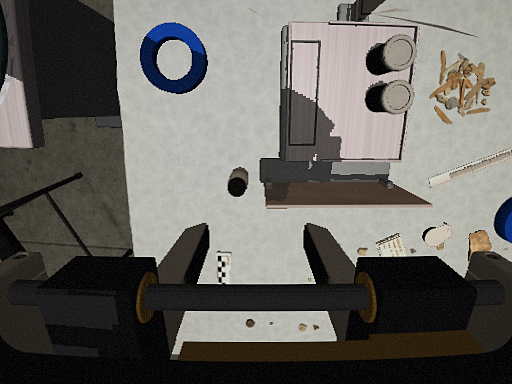

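The wrist view shows both canisters upright at (400,52) and (397,97). The ledge outline runs from (291,41) to (317,145), the vial is at (238,182) and the bar at (224,268). Three views put the pan floor at about 49.5 mm, so the pan is pressed about 35.5 mm, which is between the marks. On to the bar.

```bash
python3 - <<'E'
from h import *
c=manip.get_calibration('wrist');a=np.load('w2.npz')['a']
g=cv2.cvtColor(a,cv2.COLOR_RGB2GRAY)
m=(g<110).astype(np.uint8)[34:155,284:326]
# outline: project measured corners
p=np.array([onplane(c,q,.0515) for q in[(291,41),(319,41),(316,145),(289,144)]]);print(p.round(4),p.mean(0).round(4))
print('yaw',np.degrees(np.arctan2(*( (p[1]+p[2]-p[0]-p[3])[[1,0]]))))
C=np.array([.5972,-.067]);R=np.array([[.9984,-.0558],[.0558,.9984]]);print('model ledge',C+R@[-.055,0])
for row in (60,80,120): print(g[row,284:326])
for col in (300,308): print(g[34:50,col],g[138,col],g[136:156,col])
E
```

```text
[[ 0.5213 -0.0121  0.0515]
 [ 0.5533 -0.01    0.0515]
 [ 0.5629 -0.1284  0.0515]
 [ 0.5289 -0.1291  0.0515]] [ 0.5416 -0.0699  0.0515]
yaw 2.4315936733028556
model ledge [ 0.542288 -0.070069]
[152 157  39  35 181 200 101  56 158 205 196 191 193 196 192 192 195 199
 198 200 198 197 195 196 202 197 192 192 188 197 193 195 212 108  38  82
 190 197 195 198 194 192]
[154 158  55  60 220 197  35  54 225 205 193 195 195 197 196 197 205 201
 200 198 198 196 194 203 201 194 189 195 195 206 202 209 169  31 110 189
 200 197 196 196 193 192]
[56 56 55 82 70 30 41 82 81 83 80 79 80 80 83 86 84 85 79 77 76 81 81 79
 74 81 78 85 81 85 75  5 28 96 86 80 87 84 78 80 82 80]
[193 187 192 191 191 208  99  47  79 209 197 193 193 192 193 194] 85 [83 80 85 78 81 84 82 91 19 29 89 82 80 85 75 77 81 78 80 82]
[191 190 189 189 192 206 117  55  21 201 200 192 193 197 194 196] 77 [77 78 77 79 79 80 82 62 13 27 83 78 75 75 77 81 76 77 78 77]
```

Call:
drive_tool(
  series=[
    {"x":-0.07,"y":-0.3,"z":0,"rx":0,"ry":0,"rz":0},
    {"x":-0.14,"y":-0.6,"z":0,"rx":0,"ry":0,"rz":-0.01},
    {"x":-0.2,"y":-0.9,"z":0,"rx":0,"ry":0,"rz":-0.01},
    {"x":-0.28,"y":-1,"z":0,"rx":0,"ry":0,"rz":-0.01},
    {"x":-0.28,"y":-1,"z":0,"rx":0,"ry":0,"rz":-0.01},
    {"x":-0.28,"y":-1,"z":0,"rx":0,"ry":0,"rz":-0.01},
  ],
  fingers=0.7,
)

```text
clock: 10.22
tcp_pos: [0.4485, -0.3254, 0.2188]
orientation: [2.198, 2.244, 0.001]
force: [-0.2, -0.3, -0.4]
grip_width: 0.0652
grip_force: 0.0
```

Call:
drive_tool(
  series=[
    {"x":0,"y":-0.27,"z":-0.1,"rx":0,"ry":0,"rz":0},
    {"x":0,"y":-0.27,"z":-0.3,"rx":0,"ry":0,"rz":0},
    {"x":0,"y":-0.27,"z":-0.4,"rx":0,"ry":0,"rz":0},
    {"x":0,"y":-0.27,"z":-0.4,"rx":0,"ry":0,"rz":0},
    {"x":0,"y":-0.27,"z":-0.4,"rx":0,"ry":0,"rz":0},
  ],
  fingers=0.5,
)

```text
clock: 10.85
tcp_pos: [0.4486, -0.3667, 0.1599]
orientation: [2.197, 2.243, 0.0]
force: [0.7, -0.9, 0.2]
grip_width: 0.0468
grip_force: 0.0
```

```bash
cat > bar.py <<'E'
from h import *
s=manip.read_state();print(s['clock'],s['tcp_pos'],s['orientation'])
for n in('top','wrist'):
    a,d,c=get(n);P=cloud(c,d)
    m=(abs(P[...,0]-.448)<.05)&(abs(P[...,1]+.3655)<.09)&(P[...,2]>.0055)&(P[...,2]<.013)&(d>0)
    k,l,st,ce=cv2.connectedComponentsWithStats(m.astype(np.uint8));i=1+st[1:,4].argmax()
    q=(P[l==i][:,:2]*1000).astype(np.float32);print(n,st[i],cv2.minAreaRect(q),q.mean(0))
save(a,'w3.png')
E
python3 bar.py
```

```text
10.85 [ 0.4485807  -0.36668694  0.15994153] [2.19741231e+00 2.24316725e+00 1.53726947e-04]
top [340 226  14  13  83] ((450.2624206542969, -325.19952392578125), (25.325559616088867, 39.082218170166016), 17.59735107421875) [ 449.9797  -323.36435]
wrist [ 244  136   20   86 1642] ((445.5013427734375, -366.2088623046875), (23.14091682434082, 109.29186248779297), 1.64193594455719) [ 445.7298  -363.31116]
```

View pics/w3.png

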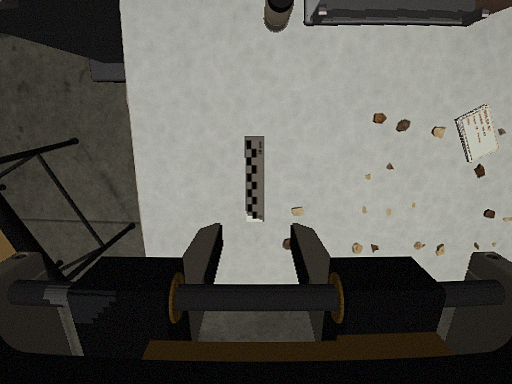

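The bar lies at (255,178), between the finger planes and clear of the pebble at (297,211). Descending to grasp.

Call:
drive_tool(
  series=[
    {"x":-0.01,"y":0.005,"z":-0.3,"rx":0,"ry":0,"rz":0.001},
    {"x":-0.01,"y":0.005,"z":-0.6,"rx":0,"ry":0,"rz":0.001},
    {"x":-0.01,"y":0.005,"z":-0.85,"rx":0,"ry":0,"rz":0.001},
    {"x":-0.01,"y":0.005,"z":-0.9,"rx":0,"ry":0,"rz":0.001},
    {"x":-0.01,"y":0.005,"z":-0.9,"rx":0,"ry":0,"rz":0.001},
    {"x":-0.01,"y":0.005,"z":-0.9,"rx":0,"ry":0,"rz":0.001},
  ],
  fingers=0.5,
)

```text
clock: 11.7
tcp_pos: [0.4473, -0.3669, 0.0257]
orientation: [2.194, 2.245, 0.0]
force: [0.4, -0.0, 0.0]
grip_width: 0.0466
grip_force: 0.0
```

Call:
drive_tool(
  series=[
    {"x":0,"y":0,"z":-0.08,"rx":0,"ry":0,"rz":0},
    {"x":0,"y":0,"z":-0.15,"rx":0,"ry":0,"rz":0},
    {"x":0,"y":0,"z":-0.15,"rx":0,"ry":0,"rz":0},
    {"x":0,"y":0,"z":-0.15,"rx":0,"ry":0,"rz":0},
  ],
  fingers=0.5,
)

```text
clock: 12.2
tcp_pos: [0.4463, -0.3661, 0.0006]
orientation: [-2.195, -2.246, 0.0]
force: [0.9, -0.0, -0.1]
grip_width: 0.0467
grip_force: 0.0
```

Call:
drive_tool(
  series=[
    {"x":0,"y":0,"z":0,"rx":0,"ry":0,"rz":0},
    {"x":0,"y":0,"z":0,"rx":0,"ry":0,"rz":0},
    {"x":0,"y":0,"z":0,"rx":0,"ry":0,"rz":0},
    {"x":0,"y":0,"z":0,"rx":0,"ry":0,"rz":0},
    {"x":0,"y":0,"z":0,"rx":0,"ry":0,"rz":0},
    {"x":0,"y":0,"z":0,"rx":0,"ry":0,"rz":0},
  ],
  fingers=0,
)

```text
clock: 12.95
tcp_pos: [0.4465, -0.3662, 0.0011]
orientation: [-2.196, -2.247, 0.0]
force: [0.6, 0.2, -0.1]
grip_width: 0.024
grip_force: 30.0
```

Call:
drive_tool(
  series=[
    {"x":0,"y":0,"z":0.1,"rx":0,"ry":0,"rz":0},
    {"x":0,"y":0,"z":0.4,"rx":0,"ry":0,"rz":0},
    {"x":0,"y":0,"z":0.7,"rx":0,"ry":0,"rz":0},
    {"x":0,"y":0,"z":1,"rx":0,"ry":0,"rz":0},
    {"x":0,"y":0,"z":1,"rx":0,"ry":0,"rz":0},
    {"x":0,"y":0,"z":1,"rx":0,"ry":0,"rz":0},
  ],
  fingers=0,
)

```text
clock: 13.7
tcp_pos: [0.4464, -0.3661, 0.1511]
orientation: [-2.196, -2.247, -0.0]
force: [-1.0, -0.7, -1.0]
grip_width: 0.0237
grip_force: 30.0
```

Call:
drive_tool(
  series=[
    {"x":0,"y":0,"z":0.15,"rx":0,"ry":0,"rz":0},
    {"x":0,"y":0,"z":0.3,"rx":0,"ry":0,"rz":0.01},
    {"x":0,"y":0,"z":0.3,"rx":0,"ry":0,"rz":0.01},
    {"x":0,"y":0,"z":0.3,"rx":0,"ry":0,"rz":0.01},
    {"x":0,"y":0,"z":0.3,"rx":0,"ry":0,"rz":0.01},
  ],
  fingers=0,
)

```text
clock: 14.32
tcp_pos: [0.4463, -0.366, 0.1954]
orientation: [-2.16, -2.28, 0.0]
force: [-0.7, 0.7, -0.5]
grip_width: 0.0231
grip_force: 30.0
```

```bash
cat > held.py <<'E'
from h import *
import sys
s=manip.read_state();t=s['tcp_pos'];print(s['clock'],t,s['orientation'],s['grip_width'])
for n in('top','wrist','side'):
    a,d,c=get(n);P=cloud(c,d);np.savez('held_%s_%s.npz'%(sys.argv[1],n),a=a,d=d)
    D=P-t
    for lo,hi in((-.09,-.015),(.015,.09)):
        m=(abs(D[...,0])<.018)&(D[...,1]>lo)&(D[...,1]<hi)&(abs(D[...,2]-.006)<.012)&(d>0)
        q=P[m]
        if len(q)>10:
            print(n,lo,len(q),'x med',np.median(q[:,0]).round(4),'ends y',np.percentile(q[:,1],[1,99]).round(4),'z-top(75%)',np.percentile(q[:,2],[25,50,75]).round(4))
            A=np.c_[q[:,1]-t[1],np.ones(len(q))];print('   slope z/y',np.linalg.lstsq(A,q[:,2],rcond=None)[0].round(4),'slope x/y',np.linalg.lstsq(A,q[:,0],rcond=None)[0].round(4))
E
python3 held.py a
```

```text
14.325 [ 0.44633174 -0.36603328  0.19538563] [-2.15953736e+00 -2.28015884e+00  8.79774325e-05] 0.02308692146340647
top 0.015 18 x med 0.4528 ends y [-0.3221 -0.3109] z-top(75%) [0.2007 0.2015 0.203 ]
   slope z/y [-0.0722  0.2056] slope x/y [-0.6455  0.485 ]
wrist -0.09 714 x med 0.4469 ends y [-0.3988 -0.3812] z-top(75%) [0.2027 0.2032 0.2036]
   slope z/y [0.0226 0.2037] slope x/y [-0.0184  0.4466]
wrist 0.015 2401 x med 0.4435 ends y [-0.3506 -0.311 ] z-top(75%) [0.2024 0.2031 0.2037]
   slope z/y [-0.0405  0.2044] slope x/y [-0.0499  0.4453]
side -0.09 52 x med 0.4473 ends y [-0.4175 -0.3816] z-top(75%) [0.2024 0.203  0.2034]
   slope z/y [-0.0023  0.2028] slope x/y [-0.0256  0.4464]
side 0.015 99 x med 0.4448 ends y [-0.35   -0.3095] z-top(75%) [0.2002 0.2019 0.2026]
   slope z/y [-0.1139  0.2056] slope x/y [-0.0716  0.4477]
```

The bar is held level, with its centre about 2 mm to +y of the TCP. Next: carry it over the screen at TCP z 0.195, then lower it in stages.

Call:
drive_tool(
  series=[
    {"x":0.05,"y":0.2,"z":0,"rx":0,"ry":0,"rz":0},
    {"x":0.15,"y":0.5,"z":0,"rx":0,"ry":0,"rz":0},
    {"x":0.24,"y":0.8,"z":0,"rx":0,"ry":0,"rz":0},
    {"x":0.3,"y":1,"z":0,"rx":0,"ry":0,"rz":0},
    {"x":0.3,"y":1,"z":0,"rx":0,"ry":0,"rz":0},
  ],
  fingers=0,
)

```text
clock: 15.1
tcp_pos: [0.4919, -0.2146, 0.1961]
orientation: [-2.157, -2.284, -0.0]
force: [-0.2, -1.0, -0.1]
grip_width: 0.0235
grip_force: 30.0
```

Call:
drive_tool(
  series=[
    {"x":0.1,"y":0.25,"z":0,"rx":0,"ry":0,"rz":0},
    {"x":0.2,"y":0.5,"z":0,"rx":0,"ry":0,"rz":0},
    {"x":0.3,"y":0.8,"z":0,"rx":0,"ry":0,"rz":0},
    {"x":0.34,"y":0.96,"z":0,"rx":0,"ry":0,"rz":0},
    {"x":0.34,"y":0.96,"z":0,"rx":0,"ry":0,"rz":0},
    {"x":0.34,"y":0.96,"z":-0.1,"rx":0,"ry":0,"rz":0},
    {"x":0.34,"y":0.96,"z":-0.3,"rx":0,"ry":0,"rz":0},
    {"x":0.34,"y":0.96,"z":-0.5,"rx":0,"ry":0,"rz":0},
    {"x":0.34,"y":0.96,"z":-0.65,"rx":0,"ry":0,"rz":0},
    {"x":0.34,"y":0.96,"z":-0.7,"rx":0,"ry":0,"rz":0},
    {"x":0.34,"y":0.96,"z":-0.7,"rx":0,"ry":0,"rz":0},
    {"x":0.34,"y":0.96,"z":-0.7,"rx":0,"ry":0,"rz":0},
  ],
  fingers=0,
)

```text
clock: 16.6
tcp_pos: [0.5429, -0.0726, 0.0921]
orientation: [2.16, 2.28, 0.001]
force: [0.3, -0.3, -0.1]
grip_width: 0.0237
grip_force: 30.0
```

```bash
python3 held.py b; python3 - <<'E'
from h import *
C=np.array([.5972,-.067]);R=np.array([[.9984,-.0558],[.0558,.9984]])
for n in('wrist','side'):
    c=manip.get_calibration(n);z=np.load('held_b_%s.npz'%n);d=z['d']
    P=cloud(c,d);l=np.dstack([(P[...,:2]-C)@R,P[...,2]])[d>0]
    def md(x,y,hx,hy,lo,hi):
        f=l[(abs(l[:,0]-x)<hx)&(abs(l[:,1]-y)<hy)&(l[:,2]>lo)&(l[:,2]<hi)];return (np.median(f[:,2]).round(4),len(f)) if len(f) else None
    print(n,'floor',md(-.0,0,.01,.07,.03,.07),'can0',md(.034,-.004,.012,.012,.09,.12),'can1',md(.03,.038,.012,.012,.09,.12))
a=np.load('held_b_wrist.npz')['a'];save(a,'w4.png')
E
```

```text
16.6 [ 0.54291013 -0.07258499  0.0920814 ] [2.15981503e+00 2.27989462e+00 9.88040131e-04] 0.023671721712454605
wrist -0.09 706 x med 0.5435 ends y [-0.1049 -0.0878] z-top(75%) [0.0994 0.0999 0.1003]
   slope z/y [0.0193 0.1003] slope x/y [-0.0038  0.5435]
wrist 0.015 2410 x med 0.5401 ends y [-0.0572 -0.0174] z-top(75%) [0.099  0.0998 0.1003]
   slope z/y [-0.04   0.101] slope x/y [-0.0469  0.5418]
side -0.09 83 x med 0.548 ends y [-0.1269 -0.0883] z-top(75%) [0.0998 0.1005 0.1011]
   slope z/y [0.0162 0.101 ] slope x/y [-0.0947  0.5448]
side 0.015 168 x med 0.5413 ends y [-0.0566 -0.0172] z-top(75%) [0.0986 0.0996 0.1005]
   slope z/y [-0.0796  0.1022] slope x/y [-0.055   0.5433]
wrist floor (np.float64(0.0496), 3094) can0 (np.float64(0.0997), 1067) can1 (np.float64(0.0998), 1365)
side floor (np.float64(0.0503), 351) can0 (np.float64(0.1004), 77) can1 (np.float64(0.1003), 90)
```

View pics/w4.png

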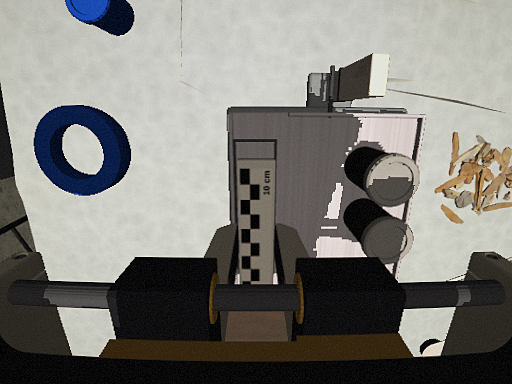

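The wrist view shows the bar (255,220) lined up with the ledge outline (255,150), and the canisters standing at (390,180) and (385,238). Lowering the last 31 mm slowly.

Call:
drive_tool(
  series=[
    {"x":0,"y":0.006,"z":-0.05,"rx":0,"ry":0,"rz":0},
    {"x":0,"y":0.006,"z":-0.1,"rx":0,"ry":0,"rz":0},
    {"x":0,"y":0.006,"z":-0.15,"rx":0,"ry":0,"rz":0},
    {"x":0,"y":0.006,"z":-0.18,"rx":0,"ry":0,"rz":0},
    {"x":0,"y":0.006,"z":-0.2,"rx":0,"ry":0,"rz":0},
    {"x":0,"y":0.006,"z":-0.21,"rx":0,"ry":0,"rz":0},
    {"x":0,"y":0.006,"z":-0.21,"rx":0,"ry":0,"rz":0},
    {"x":0,"y":0.006,"z":-0.21,"rx":0,"ry":0,"rz":0},
    {"x":0,"y":0.006,"z":-0.21,"rx":0,"ry":0,"rz":0},
    {"x":0,"y":0.006,"z":-0.21,"rx":0,"ry":0,"rz":0},
  ],
  fingers=0,
)

```text
clock: 18.0
tcp_pos: [0.5426, -0.0713, 0.0597]
orientation: [2.16, 2.281, 0.0]
force: [0.4, -0.6, 0.2]
grip_width: 0.0235
grip_force: 30.0
```

```bash
python3 held.py c; python3 - <<'E'
from h import *
C=np.array([.5972,-.067]);R=np.array([[.9984,-.0558],[.0558,.9984]])
for n in('wrist','side'):
    c=manip.get_calibration(n);z=np.load('held_c_%s.npz'%n);d=z['d']
    P=cloud(c,d);l=np.dstack([(P[...,:2]-C)@R,P[...,2]])[d>0]
    f=l[(abs(l[:,0])<.01)&(abs(l[:,1])<.07)&(l[:,2]<.07)&(l[:,2]>.03)];print(n,'floor',np.median(f[:,2]))
a,b=np.load('held_c_wrist.npz')['a'],np.load('held_c_side.npz')['a']
o=np.hstack([a[60:300,150:450],cv2.resize(b[170:270,170:290],(288,240),interpolation=cv2.INTER_CUBIC)]);save(o,'w5.png')
E
```

```text
18.0 [ 0.54258089 -0.07132959  0.05972149] [2.16009249e+00 2.28096997e+00 7.23298444e-05] 0.023453165748232304
wrist -0.09 709 x med 0.5431 ends y [-0.1039 -0.0865] z-top(75%) [0.067  0.0675 0.0679]
   slope z/y [0.029  0.0681] slope x/y [-0.0084  0.543 ]
wrist 0.015 2405 x med 0.5397 ends y [-0.0557 -0.0163] z-top(75%) [0.0666 0.0674 0.0679]
   slope z/y [-0.0419  0.0686] slope x/y [-0.0468  0.5413]
side -0.09 92 x med 0.547 ends y [-0.1274 -0.087 ] z-top(75%) [0.0675 0.0681 0.0688]
   slope z/y [0.0288 0.069 ] slope x/y [-0.1036  0.5433]
side 0.015 167 x med 0.5404 ends y [-0.0555 -0.0167] z-top(75%) [0.0659 0.0673 0.0684]
   slope z/y [-0.0884  0.0699] slope x/y [-0.0396  0.5423]
wrist floor 0.04975852251654674
side floor 0.050269783630091824
```

View pics/w5.png

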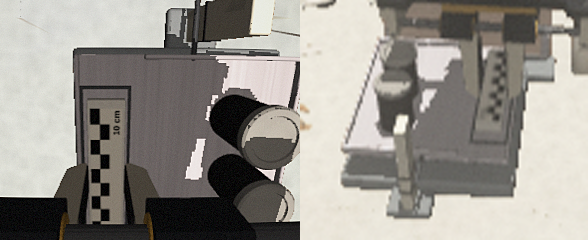

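The picture shows the bar centred within the ledge outline (left half, 105,150) and both canisters upright. The gap is about 9 mm, so I'll raise it 1 mm, let it settle and hand in.

Call:
drive_tool(
  series=[
    {"x":0,"y":0,"z":0.006,"rx":0,"ry":0,"rz":0},
    {"x":0,"y":0,"z":0.006,"rx":0,"ry":0,"rz":0},
    {"x":0,"y":0,"z":0.006,"rx":0,"ry":0,"rz":0},
    {"x":0,"y":0,"z":0.006,"rx":0,"ry":0,"rz":0},
    {"x":0,"y":0,"z":0.006,"rx":0,"ry":0,"rz":0},
    {"x":0,"y":0,"z":0.006,"rx":0,"ry":0,"rz":0},
  ],
  fingers=0,
)

```text
clock: 18.9
tcp_pos: [0.5426, -0.0713, 0.0606]
orientation: [2.16, 2.281, 0.0]
force: [-0.0, 1.2, -0.4]
grip_width: 0.0238
grip_force: 30.0
```

```bash
python3 -c "
from station import manip
print(manip.read_state()['tcp_pos']);print(manip.hand_in())"
```

```text
[ 0.54255307 -0.07127768  0.06057114]
the job is handed in; nothing more can be done
None
```

I handed the job in at about 19 s: one spare canister stands in the pan, pressing it to about 35 mm (the marks are at 32.5 and 50 mm), and the bar is held level, centred about 1 cm above the ledge; the pan level comes from camera depth, since I never saw the pointer against the marks directly.

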